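Release the left-hand clamp over a piston pin

TASK

Release the clamp over the piston pin: take the flat-bladed key out of its stand, feel its blade fully home into the slot of the clamp's spindle, which has a left-hand thread, and turn it clockwise (do not screw it down tighter onto the pin) until the engraved line on the spindle head meets the engraved line on the floating block's rim. Be gentle: the key must never bear on the clamp with more than about 25 N. Then stand the key back upright and fully home in its stand, let go, and leave the pin and all the other parts where they are.

Things in the scene. Friction and masses are not known exactly. Their poses are not given: they have to be found in the camera images.
- key: Steel key, 88 mm tall, about 0.22 kg, upright at the start with its blade in the stand. Origin: middle of the blade's lower edge; z up along the shank. Blade 22 mm wide along x, 6 mm thick along y, square-cornered, z 0 to 22 mm; round collar 38 mm in diameter, z 22 to 28; shank 14 mm in diameter, z 28 to 50; above it the paddle.
- paddle (a point): Middle of the key's flat dark paddle, the part to grip, 68 mm above the key's origin. Paddle 50 mm along the key's x (the blade's plane), 14 mm thick along its y, 40 mm high.
- stand: Wooden block fixed on the work surface: 60 x 80 x 32 mm (x, y, z), origin under its centre. Pocket in the middle of its top, 31 mm along x by 12 mm along y, 28 mm deep. The key hangs in it by its collar, which rests on the top at 32 mm, so the key's origin is then 10 mm above the block's origin.
- clamp: Fixed on the work surface: grey base plate 110 x 185 x 12 mm and pillar 76 mm across; origin on the pillar's axis (z) at the base plate's underside. On the pillar lies a floating dark block, a disc 74 mm across, top at 51.5 mm, with one pale line engraved on its rim towards clamp +x; on it sits the steel spindle head. The block's dark strap reaches towards +y over the pin, top 50 to 58 mm up.
- head (a point): On the pillar's axis, 67 mm above the clamp's origin, at the height of the spindle head's top. Head 52 mm across; straight slot 8 mm wide, 34 mm long, 12 mm deep. Block and head float: up to 7 mm off this point in clamp y (slides under 8 N) and 2.5 mm in x (4 N); not measured: find the slot by feel. The head sinks on a spring from 7 N of push, 2 mm at 12 N, then is solid.
- spindle (a joint): Spindle turn, rad, positive clockwise from above. Left-hand thread: clockwise loosens and lifts the strap 4 mm per rad. The head's dark line points 1.4 - q counterclockwise from clamp +x, so meets the rim's line at q = 1.4; the slot is at right angles to it. Starts at 0 to 0.35, stops at -0.4 and 1.9. Resists with about 0.08 N m, stays where left; the key has play in the slot.
- pin: Chromed steel piston pin, 30 mm in diameter, 90 mm long, lying along clamp x in the cradle under the strap, top at 42 mm, 85 mm from the pillar's axis towards clamp +y; origin at the middle of its underside. Leave alone.
- shell_a: Tan phenolic bearing half shell, 42 mm long, 74 mm wide, 38 mm high, lying like an arch; bystander.
- shell_b: As shell_a; bystander.
- shell_c: As shell_a; bystander.
- valve: Brass pressure relief valve, upright, 85 mm tall, 42 mm in diameter with a side port; bystander.
- nozzle: Rust-red cast turbocharger nozzle segment, about 45 x 140 x 42 mm; bystander.
- collar: Dark steel collar 52 mm across, 14 mm high; bystander.
There are look-alikes about, which are no part of the job. There is more than one size of the key; the one meant has the size given above.

How it is judged (in metres and radians):
On the way, in this order (a step that is already met when the one before it is completed fails the run):
1. the key's blade is fully home in the spindle's slot (lower edge within 2 mm of the slot's floor) (z of key in the frame of clamp below 0.057 m and horizontal distance between key and clamp below 0.016 m and angle between key's own z axis and vertical below 0.12 rad), for 0.2 s.
2. with the blade still in the slot, the spindle is turned clockwise until its line meets the rim's (within 0.13 rad) (value of joint spindle between 1.27 and 1.53 rad and z of key in the frame of clamp below 0.06 m and horizontal distance between key and clamp below 0.016 m), for 0.2 s.
At the end, for the whole second after the job is handed in: The spindle's line stands within 0.13 rad of the rim's line; the key stands upright (within 0.08 rad) in its stand with the collar on the stand's top (within 2 mm) and is at rest and let go; the pin lies in its cradle (value of joint spindle between 1.27 and 1.53 rad and horizontal distance between key and stand below 0.006 m and z of key in the frame of stand between 0.008 and 0.012 m and angle between key's own z axis and vertical below 0.08 rad and linear speed of key below 0.02 m/s and horizontal distance between pin and clamp below 0.095 m and z of pin in the frame of clamp below 0.016 m); the robot touches nothing.
It fails at once if the key bears on the clamp or its spindle with more than 25 N (contact force between key and clamp above 25 N).
It fails at once if the spindle is turned the tightening way (counterclockwise) until the strap bears on the pin, 0.12 rad below its zero (value of joint spindle below -0.12 rad).
It fails at once if the pin is moved by more than 10 mm (distance of pin from where it was at the start of the episode above 0.01 m).
It fails at once if a bystander is moved by more than 15 mm (distance of any of shell_a, shell_b, shell_c, valve, nozzle, collar from where it was at the start of the episode above 0.015 m).
It also fails if it takes over 67 s, if anything falls off the work surface, if the arm or the gripper's body presses on something with over 40 N, if the wrist force passes 120 N, or if a joint passes its speed limit or range.

ROBOT

A 6-joint arm with a two-finger parallel gripper is mounted at the origin on the work surface. World frame = base frame: x ahead of the robot, y to its left, z up, the work surface at z = 0. Lengths are in m, angles in degrees, forces in N, time in s.
With the tool pointing down it reaches from about 0.375 to 0.75 m from the base axis. Payload 9 kg.
Tool frame: the origin (TCP) lies between the finger pads; the fingertips stand 14 mm ahead of it and the grasp point (between the pads) lies 5 mm behind it; z points along the fingers, y is the line along which they close (so a half turn about z gives the same grasp; the last joint's range is limited). The gripper opens to 85 mm and grips with 20 to 120 N. Pads are 22 mm wide; open, the fingers measure 114 mm over their backs; the gripper's body (76 mm by 85 mm) begins 54 mm behind the grasp point. The pads swing forward as they close: fully open they stand 13 mm farther back than shut.
Start: joints at [-88.161, 5.964, 5.575, 89.605, 0, 77.527], TCP at [0.148, -0.581, 0.245] pointing down, gripper open.
Joint ranges: [-171.21, 171.21], [-48.23, 106.86], [-62.78, 66.21], [-105.2, 120.99], [-86.42, 89.51], [-180, 180]. Speed limits (degrees/s): [127.2, 127.2, 147.25, 180, 180, 180].

INTERFACE

Orientations are given as a 3x3 rotation matrix whose columns are the frame's x, y, z axes.
In Python, from workcell import move_to, movel, move_j, open_gripper, clamp, hold, solve_ik, get_image, get_calibration, PlanningError, hand_in, current_t, current_joints, current_dq, current_joint_torque, current_tool_pos, current_eef_rot, current_wrist_force, current_wrist_torque, current_finger_gap, current_gripper_force gives the robot as it stands. Calls block until the motion is done:
- move_to(position, orientation): joint-space move of the TCP to a pose.
- movel(position, frame=None, speed=0.15, until_force=None): straight line of the TCP; frame=None keeps the orientation; speed is the mean speed in m/s. With until_force (N) it stops when the force on the tool has changed by that much, and returns True; else False.
- move_j(angles): joint-space move.
- open_gripper() and clamp(): open the fingers fully, or close them until they stop; the grip force is fixed at half the most.
- hold(seconds).
- solve_ik(position, orientation): joint angles nearest the present ones, or None.
- get_image(name): name is "scene" or "top"; returns the picture (420x560x3 uint8, red, green, blue); there is no depth.
- get_calibration(name): a dict with "fovy" (degrees; the focal length in pixels is half the picture's height over the tangent of half this angle, whatever the lens; pixels are square), "cx", "cy" (the principal point, pixels), "extrinsics" (4x4, takes a point from world to camera coordinates). Camera axes: x right, y up, looking along -z (the intrinsics and any distortion apply to the point x, -y, -z); pixel columns grow to the right and rows downward; lengths in m; the calibration is good to about 2 mm. A picture is of the moment at which its call begins. get_calibration takes no time and is no camera call.
A pose or a line that the arm cannot do raises PlanningError and nothing moves.
- hand_in(): hands the job in; it is judged then, once.
Readings, each from a call of its own:
- current_t(): time.
- current_joints(): joint angles.
- current_dq(): joint speeds.
- current_joint_torque(): joint torques, N m.
- current_tool_pos(): TCP position.
- current_eef_rot(): TCP orientation.
- current_wrist_force(): force on the tool from outside, world axes, zero at the start.
- current_wrist_torque(): the same for the moment, N m.
- current_finger_gap(): finger opening in m.
- current_gripper_force(): force on a finger pad.
Only numpy, scipy, OpenCV 4.12 (cv2) and the standard library are available. Lean on these libraries where they do the work, as an engineer would, in place of code of your own. Each camera call takes 0.05 s, during which the arm holds its last target. There are 200 camera calls.

## Working session

There is one attempt and no reset: what is moved stays moved. The work goes in short steps, each a Python script; the robot and the scene stay as the last script left them, time stands still between calls to the robot, and variables do not carry over. Pictures are saved under pics/ and viewed, at most 10 in all, crops included, and the job is handed in when it is done.

```bash
mkdir -p pics; ls
python3 - <<'E'
from workcell import *
import cv2,numpy as np
for n in("scene","top"):
    im=get_image(n); cv2.imwrite(f"pics/{n}0.png",im[:,:,::-1]); np.save(f"{n}0.npy",im)
    c=get_calibration(n); print(n,{k:(np.round(v,4).tolist() if hasattr(v,'shape') else v) for k,v in c.items()})
print(current_t(),current_eef_rot(),current_finger_gap())
E
```

```text
pics
scene {'fovy': 55.822130267616174, 'cx': 280.4797046291774, 'cy': 208.0299424565806, 'extrinsics': [[0.6227, 0.7824, 0.0059, -0.3917], [-0.5364, 0.4213, 0.7313, 0.2366], [0.5697, -0.4585, 0.682, -1.2872], [0.0, 0.0, 0.0, 1.0]]}
top {'fovy': 45.65531311306621, 'cx': 272.63491967927126, 'cy': 204.4781684822334, 'extrinsics': [[-0.011, -0.9999, 0.0026, 0.0505], [0.9874, -0.0105, 0.158, -0.5954], [-0.158, 0.0043, 0.9874, -1.0647], [0.0, 0.0, 0.0, 1.0]]}
0.1 [[ 9.68961760e-01  2.47210647e-01 -5.53659838e-05]
 [ 2.47210545e-01 -9.68961102e-01  1.15259963e-03]
 [ 2.31287415e-04 -1.13051202e-03 -9.99999334e-01]] 0.08535887832219975
```

View pics/scene0.png

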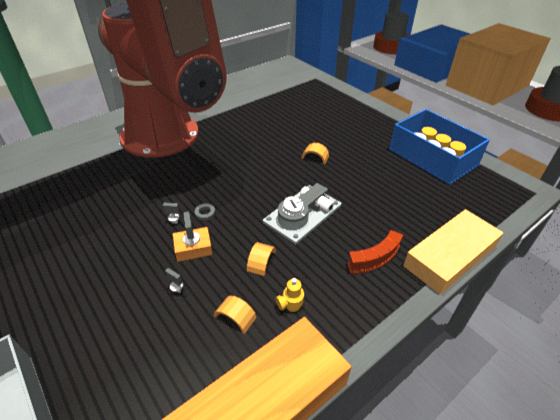

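View pics/top0.png

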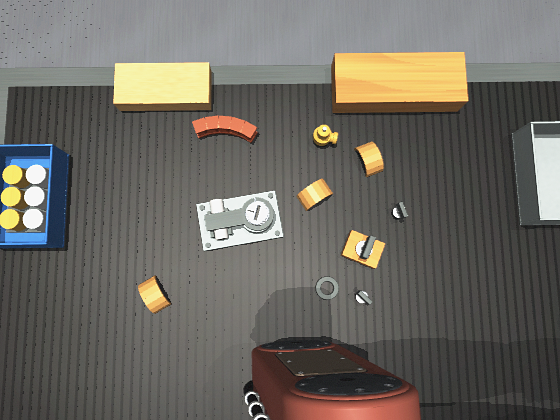

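The top picture shows three key-like things: an upright key in the wooden stand at top (365,246), a loose small one at (401,211), and another loose small one at (363,297). The description picks the one upright in the stand. In the scene picture it is at (188,230), and the clamp is at top (240,220). I'll check the choice in one close crop.

Run:
```python
import cv2,numpy as np
t=np.load("top0.npy");s=np.load("scene0.npy")
R=lambda im,x,y,w,h:cv2.resize(im[y:y+h,x:x+w],(400,300),interpolation=cv2.INTER_CUBIC)
a=np.vstack([np.hstack([R(t,335,216,64,48),R(t,192,184,100,75)]),np.hstack([R(s,150,195,80,60),R(s,255,175,100,75)])])
cv2.imwrite("pics/crop.png",a[:,:,::-1])
```

```text
(no output)
```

View pics/crop.png

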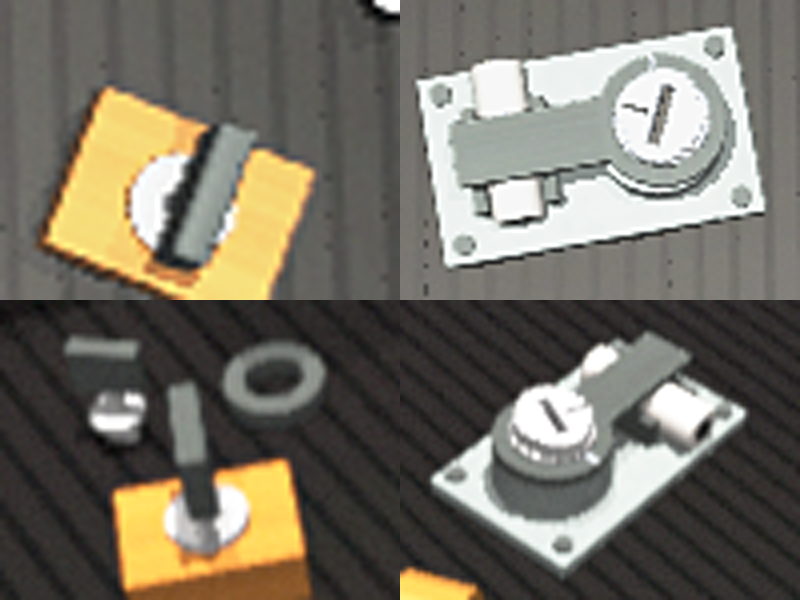

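The crop confirms the choice: the full-size key stands in the stand with its paddle along the stand's short axis. The clamp's rim line points up in the top picture (about (276,199)), and the slot leans right, centred near (357→257,212). Next I'll measure.

```bash
cat > h.py <<'E'
import numpy as np,cv2
from workcell import *
def ray(n,p):
    c=get_calibration(n);E=np.array(c["extrinsics"]);f=210/np.tan(np.radians(c["fovy"]/2))
    p=np.atleast_2d(p).astype(float)
    d=np.c_[(p[:,0]-c["cx"])/f,-(p[:,1]-c["cy"])/f,-np.ones(len(p))]@E[:3,:3]
    return -E[:3,:3].T@E[:3,3],d
def onz(n,p,z):
    o,d=ray(n,p); return (o+d*((z-o[2])/d[:,2])[:,None])[:,:2]
def blob(m,near,amin=8):
    k,l,s,c=cv2.connectedComponentsWithStats(m.astype(np.uint8))
    b=min([i for i in range(1,k) if s[i,4]>=amin],key=lambda i:np.hypot(*(c[i]-near)))
    return l==b
def rect(n,m,z):
    c=max(cv2.findContours(m.astype(np.uint8),cv2.RETR_EXTERNAL,cv2.CHAIN_APPROX_NONE)[0],key=cv2.contourArea)
    w=onz(n,cv2.convexHull(c)[:,0],z)
    return cv2.minAreaRect((w*1000).astype(np.float32)),w
E
python3 - <<'E'
from h import *
for n,st,pl in(("top",(358,250),(232,240)),("scene",(190,245),(300,230))):
    im=np.load(n+"0.npy");hsv=cv2.cvtColor(im,cv2.COLOR_RGB2HSV);H,S,V=cv2.split(hsv)
    m=blob((S>120)&(H>8)&(H<25)&(V>(150)),st,100)
    r,w=rect(n,m,.032);print(n,"stand",r,m.sum())
    m=blob((S<60)&(V>150),pl,100); r,w=rect(n,m,.012);print(n,"plate",r,m.sum())
    c=cv2.convexHull(cv2.findNonZero(m.astype(np.uint8)));print(cv2.approxPolyDP(c,4,True)[:,0].tolist())
im=np.load("top0.npy");g=cv2.cvtColor(im,cv2.COLOR_RGB2GRAY)
print(g[196:230,240:276].tolist() and '\n'.join(' '.join('%3d'%v for v in r) for r in g[198:228,242:274]))
print()
print('\n'.join(' '.join('%3d'%v for v in r) for r in g[230:266,352:382]))
E
```

```text
top stand ((496.5259094238281, -157.22344970703125), (80.78778839111328, 60.23551940917969), 66.88605499267578) 631
top plate ((568.5889282226562, 121.3316650390625), (112.80938720703125, 184.0859375), 9.482100486755371) 3471
[[282, 236], [204, 250], [196, 204], [274, 191]]
scene stand ((495.6365051269531, -156.33029174804688), (81.69755554199219, 65.63156127929688), 66.83505249023438) 525
scene plate ((567.16552734375, 121.8685531616211), (110.70751953125, 186.8969268798828), 9.383719444274902) 884
[[340, 202], [296, 241], [263, 220], [276, 209], [321, 196]]
240 241 240 240 240 240 241 243 246 203 213 167 247 217 161 167 161 160 164 183 175 220 242 242 241 242 245 250 151 145 244 244
241 241 241 241 241 243 244 209 172 163 159 154 190 232 171 167 163 163 161 158 163 164 185 220 242 244 243 244 246 245 243 240
241 241 242 243 243 228 191 161 164 165 163 158 204 203 164 165 166 158 161 161 161 166 166 169 172 218 244 244 242 241 240 239
241 242 243 246 211 175 160 160 166 166 161 159 231 209 250 254 252 243 217 174 160 165 167 160 156 167 160 242 241 240 239 239
242 243 247 219 165 16
[... 6926 characters left out ...]
 218 222 222 164 147 151 150 154 154 149 222 223 220 220 220 220 220 220 220 218 219 205  99  78  85
103  94  51  58  62  61  98 186 229 230 228 165 144 145 220 221 219 220 220 220 220 220 220 221 222 226 158  93  86  85
104  90  89  90  93  68  64  60 101 195 228 231 228 224 218 217 217 218 218 219 220 219 220 219 223 228 133  90  85  85
103  91  88  89  98 103 102  64  60  64 104 154 197 226 224 220 215 216 218 218 219 220 220 221 224 214 122  92  86  84
111 102  96  84  99 101 102 103  56  51  58  62  61 101 194 226 225 221 219 217 217 217 220 220 225 156 104  96  85  83
112 101  94  96 108 112 104 102 103 103  88  52  55  67  58 104 193 227 228 224 220 217 217 219 225 131  98  95  86  87
```

Run:
```python
from h import *
im=np.load("top0.npy");g=cv2.cvtColor(im,cv2.COLOR_RGB2GRAY).astype(float)
S=cv2.cvtColor(im,cv2.COLOR_RGB2HSV)[:,:,1]
def stats(name,m,z,w=None):
    ys,xs=np.nonzero(m);P=onz("top",np.c_[xs,ys],z);w=np.ones(len(P)) if w is None else w[m]
    c=np.average(P,axis=0,weights=w);C=np.cov(P.T,aweights=w);e,v=np.linalg.eigh(C)
    print(name,c.round(4),"ang",np.degrees(np.arctan2(v[1,1],v[0,1])).round(1),"len",np.sqrt(12*e).round(4),m.sum());return c
box=lambda x0,x1,y0,y1:(lambda m:(m.__setitem__((slice(y0,y1),slice(x0,x1)),1),m.astype(bool))[1])(np.zeros(g.shape,np.uint8))
wt=np.clip((248-g)/113,0,1)
slot=blob(box(252,263,204,221)&(g<215),(257,212)); s=stats("slot",slot,.067,wt)
line=blob(box(246,254,209,214)&(g<170),(250,210),3); l=stats("line",line,.067,wt)
d=l-s;print("line ang",np.degrees(np.arctan2(d[1],d[0])))
head=blob((g>225)&(S<60)&box(244,272,201,224),(260,215),100);ys,xs=np.nonzero(head)
(c,r)=cv2.minEnclosingCircle((onz("top",np.c_[xs,ys],.067)*1000).astype(np.float32));print("head",c,r)
pad=blob(box(362,377,236,259)&(g>118)&(g<172)&(S<60),(369,246));p=stats("paddle",pad,.098)
print(rect("top",pad,.098)[0])
# rim line
rim=box(252,257,194,202)&(g>195);ys,xs=np.nonzero(rim);print("rim",list(zip(xs,ys)),onz("top",[[254.5,199]],.0515))
# plate-based axis candidate
o,_=ray("top",[0,0]);print("cam",o)
```

```text
slot [0.5764 0.0791] ang 164.9 len [0.0073 0.0339] 55
line [0.5795 0.0922] ang 71.4 len [0.0028 0.0145] 8
line ang 76.9892119695378
head (575.207275390625, 79.3512954711914) 26.282934188842773
paddle [ 0.4963 -0.1566] ang 156.5 len [0.0117 0.0476] 123
((496.38623046875, -156.99911499023438), (12.027910232543945, 46.959720611572266), 66.64079284667969)
rim [(np.int64(252), np.int64(194)), (np.int64(253), np.int64(194)), (np.int64(254), np.int64(194)), (np.int64(255), np.int64(194)), (np.int64(256), np.int64(194)), (np.int64(252), np.int64(195)), (np.int64(253), np.int64(195)), (np.int64(254), np.int64(195)), (np.int64(255), np.int64(195)), (np.int64(256), np.int64(195)), (np.int64(252), np.int64(196)), (np.int64(253), np.int64(196)), (np.int64(254), np.int64(196)), (np.int64(255), np.int64(196)), (np.int64(256), np.int64(196)), (np.int64(252), np.int64(197)), (np.int64(253), np.int64(197)), (np.int64(254), np.int64(197)), (np.int64(252), np.int64(198)), (np.int64(254), np.int64(198)), (np.int64(255), np.int64(198)), (np.int64(255), np.int64(199)), (np.int64(254), np.int64(200)), (np.int64(255), np.int64(200)), (np.int64(254), np.int64(201)), (np.int64(255), np.int64(201)), (np.int64(256), np.int64(201))] [[0.60798934 0.08429871]]
cam [0.42022495 0.04884085 1.14524169]
```

```bash
cat >> h.py <<'E'
K=np.array([.4963,-.157]);KA=-23.2;S=np.array([.576,.079]);SA=-15.1;FA=-85.9
def rot(a):
    a=np.radians(a);c,s=np.cos(a),np.sin(a);return np.array([[c,s,0],[s,-c,0],[0,0,-1.]])
def st(t=""):
    print(t,"t%.1f"%current_t(),"p",np.round(current_tool_pos(),4),"F",np.round(current_wrist_force(),1),"T",np.round(current_wrist_torque(),2),"gap%.4f"%current_finger_gap())
E
python3 - <<'E'
from h import *
for o in(0,180):
    print(o,[None if q is None else np.round(q,0).tolist() for q in(solve_ik([*p,z],rot(a+o)) for p,z,a in((K,.2,KA),(K,.073,KA),(S,.19,SA),(S,.118,SA),(S,.118,FA-6)))])
E
```

```text
0 [[-32.0, -8.0, -13.0, 85.0, 0.0, 171.0], [-32.0, -6.0, -24.0, 72.0, 0.0, 171.0], [-5.0, 2.0, -4.0, 84.0, 0.0, -170.0], [-5.0, 4.0, -10.0, 76.0, 0.0, -170.0], [-5.0, 4.0, -10.0, 76.0, 0.0, -93.0]]
180 [[-32.0, -8.0, -13.0, 85.0, 0.0, -9.0], [-32.0, -6.0, -24.0, 72.0, 0.0, -9.0], [-5.0, 2.0, -4.0, 84.0, 0.0, 10.0], [-5.0, 4.0, -10.0, 76.0, 0.0, 10.0], [-5.0, 4.0, -10.0, 76.0, 0.0, 87.0]]
```

```bash
sed -i 's/    a=np.radians(a);/    a=np.radians(a+180);/' h.py
python3 - <<'E'
from h import *
st()
move_to([*K,.17],rot(KA)); st("above")
print(movel([*K,.073],speed=.1,until_force=8)); st("down")
clamp(); st("clamped"); print(current_gripper_force())
cv2.imwrite("pics/g.png",get_image("scene")[150:330,110:350,::-1].repeat(2,0).repeat(2,1))
E
```

```text
t0.1 p [ 0.1483 -0.5811  0.2446] F [-0.6 -0.3 -0.5] T [ 0.01 -0.05  0.02] gap0.0854
above t2.1 p [ 0.4963 -0.1577  0.1701] F [-0.9 -0.6 -0.3] T [-0.01  0.    0.02] gap0.0855
False
down t3.2 p [ 0.4967 -0.1573  0.0738] F [0.4 0.4 0.8] T [-0.   -0.    0.02] gap0.0849
clamped t3.9 p [ 0.4963 -0.157   0.0731] F [0.1 0.2 0.2] T [0.06 0.05 0.05] gap0.0134
59.963995814323425
```

View pics/g.png

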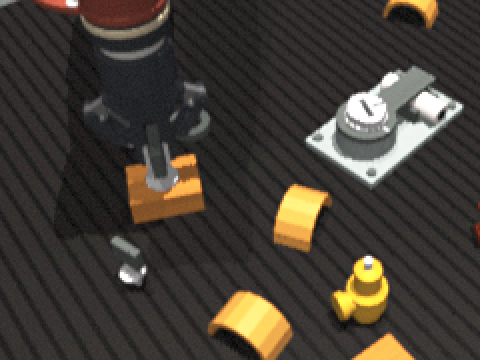

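The fingers hold the paddle, with the key still in the stand at crop (160,170). Now I lift it and probe for the slot.

Run:
```python
from h import *
movel([*K,.165],speed=.12); st("lift")
move_to([*S,.150],rot(SA)); hold(.3); st("over")
r=movel([*S,.115],speed=.02,until_force=4.5); st(r);
```

```text
lift t4.8 p [ 0.4959 -0.1568  0.1641] F [ 0.8  0.6 -2. ] T [-0.02  0.   -0.02] gap0.0137
over t6.1 p [0.5761 0.078  0.1502] F [-0.   0.  -1.3] T [-0.   -0.01  0.  ] gap0.0136
True t7.6 p [0.576  0.079  0.1172] F [-0.3 -0.4  4.6] T [-0.01 -0.03 -0.05] gap0.0132
```

The blade dropped straight in (TCP 0.117, so key z is about 0.055). I'll turn clockwise in small steps, watching the force.

Run:
```python
from h import *
hold(.3); st("home")
z=current_tool_pos()[2]; 
for i in range(1,5):
    a=SA-4*i
    movel([*S,z],rot(a),speed=.05)
    F=current_wrist_force(); T=current_wrist_torque()
    print("%.2f a%.0f z%.4f act%s F%s Tz%.3f"%(current_t(),a,z,np.round(current_tool_pos(),4),np.round(F,1),T[2]))
    if abs(F[2])>12 or np.hypot(F[0],F[1])>9: print("stop"); break
    if F[2]>6: z+=.0004
    elif F[2]<2: z-=.0004
```

```text
home t7.9 p [0.5759 0.079  0.117 ] F [0.  0.4 4.8] T [ 0.02 -0.06 -0.03] gap0.0136
8.14 a-19 z0.1170 act[0.5762 0.0791 0.1174] F[0.1 2.4 3.8] Tz0.004
8.39 a-23 z0.1170 act[0.5763 0.0792 0.1173] F[0.8 2.6 4.7] Tz-0.002
8.64 a-27 z0.1170 act[0.5762 0.0792 0.1172] F[1.5 2.1 4.4] Tz0.016
8.89 a-31 z0.1170 act[0.5762 0.0792 0.1172] F[1.  4.3 5. ] Tz-0.078
```

Run:
```python
from h import *
z=.117
for a in np.linspace(-35,FA,14):
    movel([*S,z],rot(a),speed=.05)
    F=current_wrist_force(); T=current_wrist_torque()
    print("%.2f a%.1f z%.4f act%s F%s Tz%.3f"%(current_t(),a,z,np.round(current_tool_pos(),4),np.round(F,1),T[2]))
    if abs(F[2])>12 or np.hypot(F[0],F[1])>9: print("stop"); break
    if F[2]>6: z+=.0004
    elif F[2]<2: z-=.0004
hold(.3);st()
R=current_eef_rot();print(np.degrees(np.arctan2(R[1,0],R[0,0]))-180)
a=get_image("top")[170:260,180:300];b=get_image("scene")[150:240,240:360]
cv2.imwrite("pics/turn.png",cv2.resize(np.hstack([a,b]),(800,300),interpolation=cv2.INTER_CUBIC)[:,:,::-1])
```

```text
9.14 a-35.0 z0.1170 act[0.5762 0.0792 0.1172] F[0.4 3.7 5.2] Tz-0.063
9.39 a-38.9 z0.1170 act[0.5762 0.0791 0.1172] F[1.3 2.5 5.2] Tz0.035
9.64 a-42.8 z0.1170 act[0.5762 0.0792 0.1172] F[1.6 2.7 5.4] Tz-0.020
9.89 a-46.7 z0.1170 act[0.5762 0.0791 0.1171] F[1.4 4.  5.2] Tz0.041
10.14 a-50.7 z0.1170 act[0.5762 0.0792 0.1172] F[1.2 3.2 5.6] Tz-0.007
10.39 a-54.6 z0.1170 act[0.5762 0.0791 0.1171] F[0.8 3.5 6. ] Tz-0.022
10.64 a-58.5 z0.1174 act[0.5761 0.0791 0.1174] F[2.  3.3 4.1] Tz0.052
10.89 a-62.4 z0.1174 act[0.5761 0.0791 0.1174] F[1.8 3.4 5.3] Tz0.033
11.14 a-66.3 z0.1174 act[0.576  0.0791 0.1174] F[1.8 3.6 3.6] Tz0.072
11.39 a-70.2 z0.1174 act[0.576  0.079  0.1174] F[1.9 4.5 4.6] Tz-0.009
11.64 a-74.2 z0.1174 act[0.576  0.0791 0.1174] F[0.8 4.4 4.2] Tz-0.006
11.89 a-78.1 z0.1174 act[0.576  0.079  0.1174] F[2.5 3.4 4.2] Tz0.007
12.14 a-82.0 z0.1174 act[0.576  0.079  0.1174] F[2.5 4.2 4.5] Tz0.005
12.39 a-85.9 z0.1174 act[0.576  0.079  0.1174] F[0.6 3.8 5.4] Tz-0.059
 t12.7 p [0.576  0.079  0.1174] F [2.3 3.7 4.8] T [ 1.04 -0.4  -0.01] gap0.0133
-85.83808415285512
```

View pics/turn.png

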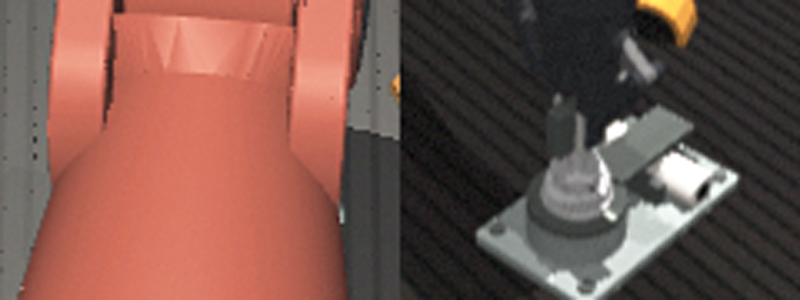

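The scene view shows the key in the spindle at crop (575,170) with the strap raised, while the arm hides the top view. I'll back off inside the play, lift out, go over the stand, and measure the line.

Run:
```python
from h import *
movel([*S,.1174],rot(FA+4),speed=.05)
print(movel([*S,.165],speed=.06,until_force=14)); st("up")
move_to([*K,.165],rot(KA)); hold(.3); st("over stand")
im=get_image("top");np.save("top1.npy",im);s=get_image("scene");np.save("scene1.npy",s)
a=cv2.resize(im[184:244,200:280],(400,300),interpolation=cv2.INTER_CUBIC);b=cv2.resize(s[110:260,130:330],(400,300),interpolation=cv2.INTER_CUBIC)
cv2.imwrite("pics/after.png",np.hstack([a,b])[:,:,::-1])
```

```text
False
up t14.0 p [0.5757 0.079  0.1645] F [-0.2 -0.5 -2.2] T [-0.07  0.01 -0.05] gap0.0135
over stand t15.6 p [ 0.4965 -0.1566  0.165 ] F [-0.1 -0.2 -2.3] T [-0.02 -0.01  0.02] gap0.0133
```

View pics/after.png

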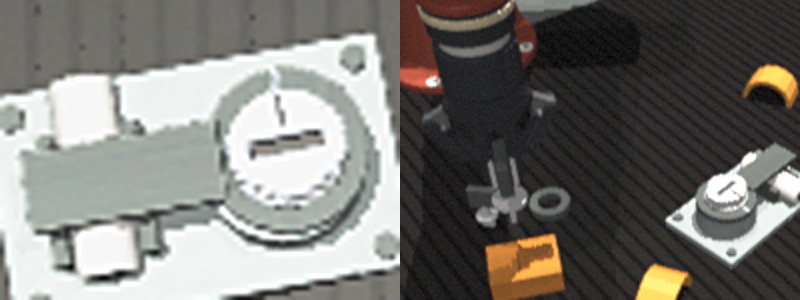

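The head line at crop (280,110) now points at the rim line at (277,75). I'll check the angle numerically and then stand the key back.

Run:
```python
from h import *
g=cv2.cvtColor(np.load("top1.npy"),cv2.COLOR_RGB2GRAY).astype(float)
m=np.zeros(g.shape,bool);m[208:218,247:268]=1
m=blob(m&(g<215),(257,212));ys,xs=np.nonzero(m);w=np.clip((248-g)/113,0,1)[m]
P=onz("top",np.c_[xs,ys],.071);e,v=np.linalg.eigh(np.cov(P.T,aweights=w))
a=np.degrees(np.arctan2(v[1,1],v[0,1]))%180;print("slot",a,np.average(P,axis=0,weights=w),np.sqrt(12*e),"q",1.4+np.radians(99.4-a))
```

```text
slot 100.55699350175132 [0.57550509 0.07877195] [0.00714212 0.0330083 ] q 1.3798066539702607
```

q is about 1.38, well inside the band. Now I return the key.

Run:
```python
from h import *
print(movel([*K,.09],speed=.1,until_force=8)); st()
print(movel([*K,.070],speed=.02,until_force=4)); st("down")
```

```text
False
 t16.6 p [ 0.4967 -0.1573  0.0907] F [-0.1  0.  -1.7] T [-0.01 -0.02 -0.04] gap0.0133
True
down t17.4 p [ 0.4962 -0.1569  0.0731] F [-1.3  0.1  5.8] T [-0.05  0.18 -0.02] gap0.0133
```

Run:
```python
from h import *
open_gripper(); hold(.2); st("open")
print(movel([*K,.19],speed=.1,until_force=6)); st("up")
move_to([.35,-.40,.25],rot(KA)); hold(.3); st()
im=get_image("top");s=get_image("scene")
g=cv2.cvtColor(im,cv2.COLOR_RGB2GRAY);S_=cv2.cvtColor(im,cv2.COLOR_RGB2HSV)[:,:,1]
m=np.zeros(g.shape,bool);m[236:260,360:379]=1
try: print(rect("top",blob(m&(g>118)&(g<172)&(S_<60),(369,246)),.098)[0])
except Exception as e: print(e)
a=cv2.resize(im[180:270,280:400],(400,300),interpolation=cv2.INTER_CUBIC);b=cv2.resize(s[150:270,150:310],(400,300),interpolation=cv2.INTER_CUBIC)
cv2.imwrite("pics/end.png",np.hstack([a,b])[:,:,::-1])
```

```text
open t18.3 p [ 0.4956 -0.1565  0.0722] F [-0.  -0.1  0.6] T [-0.04 -0.04 -0.01] gap0.0857
False
up t19.6 p [ 0.4959 -0.1568  0.1892] F [ 0.  -0.4  0.2] T [ 0.01 -0.05 -0.01] gap0.0854
 t21.1 p [ 0.3505 -0.3994  0.2499] F [-0.2  0.7 -0.3] T [ 0.02 -0.05 -0.02] gap0.0854
((495.9569396972656, -157.56588745117188), (12.058490753173828, 47.271446228027344), 66.84413146972656)
```

View pics/end.png

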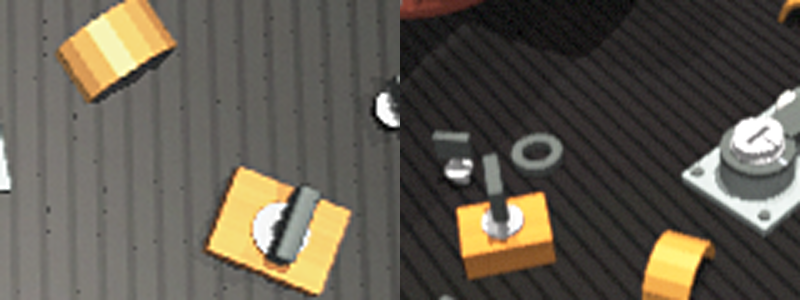

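The key stands upright at its original place, within 1 mm (crop (295,225)), and the clamp's lines are aligned. I'm handing in.

```bash
python3 -c "
from workcell import *
print(hand_in())"
```

```text
the job is handed in; nothing more can be done
None
```

I released the clamp and handed the job in at about 21 s: the spindle measures q ≈ 1.38 (target 1.4 ± 0.13), the key is upright in its stand within 1 mm of its original place, and the wrist force readings taken with the key in the clamp stayed under about 7 N; the judge's verdict was not shown.

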